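# Unlock the tool drawer with its key and pull it open

### The arm

A 6-joint arm with a two-finger parallel gripper is mounted at the origin on the work surface. World frame = base frame: x ahead of the robot, y to its left, z up, the work surface at z = 0. Lengths are in mm, angles in rad, forces in N, time in s.
With the tool pointing down it reaches from about 350 to 775 mm from the base axis. Payload 7.3 kg.
Tool frame: the origin (TCP) lies on the front face of the gripper's body, between the roots of the fingers; the fingertips stand 66 mm ahead of it and the grasp point (between the pads) lies 47 mm ahead of it (bot.tip_extent is the distance from the TCP to the fingertips, in mm); z points along the fingers, y is the line along which they close (so a half turn about z gives the same grasp; the last joint's range is limited). The gripper opens to 92 mm and grips with 3 to 60 N. Pads are 19 mm wide; open, the fingers measure 130 mm over their backs; the gripper's body (75 mm by 190 mm) begins 47 mm behind the grasp point.
Start: joints at [0.974, 0.342, 1.524, -0, 1.275, -0.146], TCP at [228.721, 472.573, 292.241] pointing down, gripper open.
Joint ranges: [-2.53, 2.53], [-0.77, 2.02], [0.04, 2.7], [-1, 4.14], [0.28, 2.66], [-3.11, 3.11]. Speed limits (rad/s): [2.57, 2.57, 3.14, 3.14, 3.14, 3.14].

### API

Orientations are given as [roll, pitch, yaw] about the fixed x, y, z axes, in that order (R = Rz(yaw) Ry(pitch) Rx(roll)).
In Python, from plant import readout, viewer, order, bot gives the robot as it stands.
- The arm moves only by the shell command python3 -m creep 'ROWS'. ROWS is text: rows parted by semicolons, each of 7 numbers parted by spaces: the shift along the world's x, y, z in m, then the turn, a rotation vector about the world's x, y, z in rad, then the opening in per cent of the stroke, from 0 (shut) to 100 (fully open). A call has 1 to 8 rows; each row shifts and turns the commanded pose from where the row before left it; what a row does not reach is not made up. A row lasts 1/12 s, in which the tool goes at most 41.7 mm and 7.16 degrees, less where a joint would pass 70% of its speed; a pose out of reach is approached as far as the arm can. A call is refused whole if a number of a shift passes 0.0417 or a number of a turn 0.125, either way. A call with a gripper value outside its range is refused whole. The fingers move at their own pace and stop on an object; the grip force is fixed at half the most. Time passes only in rows, so rows that do not move let the fingers close. It gives the time, the measured TCP pose, the force, the opening and the grip force at its end, in the units of the state.
- readout.get_obs(): the state, without advancing time (a new reading comes with each control period).
- viewer.capture(name): name is "side" or "top"; returns the picture (400x640x3 uint8, red, green, blue); there is no depth.
- viewer.camera_info(name): a dict with "fx", "fy", "cx", "cy" (pixels), "origin" and "rotation" of the camera in the world. Camera axes: x right, y up, looking along -z (the intrinsics and any distortion apply to the point x, -y, -z); pixel columns grow to the right and rows downward; lengths in mm; the calibration is good to about 2 mm. A picture is of the moment at which its call begins. camera_info takes no time and is no camera call.
- order.close_job(): hands the job in; it is judged then, once.
The state is a dict: "time": time; "joint_positions": joint angles; "dq": joint speeds; "tau": joint torques, N m; "tool_pos": TCP position; "tcp_rot": TCP orientation; "contact_force": force on the tool from outside, world axes, zero at the start; "moment": the same for the moment, N m; "grip_width": finger opening in mm; "finger_force": force on a finger pad.
Only numpy, scipy, OpenCV 4.12 (cv2) and the standard library are available. Lean on these libraries where they do the work, as an engineer would, in place of code of your own. Each camera call takes 0.05 s, during which the arm holds its last target. There are 200 camera calls.

### The job

Take the red-headed key out of the wooden key block, push it fully home into the keyhole on top of the yellow drawer unit, and turn it clockwise until it stops so that the hidden bolt lets go. Leave the key standing in the lock, still turned, and pull the drawer by its bar handle all the way out to its stop. Leave the blue key in its place in the block and do not knock over or push away the mug, the glue bottle, the spool or the parts bin.

Things in the scene. Friction and masses are not known exactly. Their poses are not given: they have to be found in the camera images.
- key_grip (a point): Centre of the head of the red key (the one to use), standing upright in a wooden block. Key 99 mm long, 0.12 kg, z up from tip to head; head is a red plate 44 mm along x, 14 mm thick along y, 46 mm high: grip it here. Below it a neck, a 38 mm diameter collar whose underside is 33 mm above the tip, an 8 mm diameter shank and a flat steel bit. A half turn about z gives the same key.
- key_tip (a point): Lower end of the red key's bit on the key's long axis, 76 mm below the centre of its head, same axes. The bit is 30 mm wide along x, 8 mm thick along y and 24 mm high, its lower edges rounded.
- spare_grip (a point): Centre of the head of the blue-headed key beside it, same shape but its bit is 42 mm wide and does not fit the lock. Leave it alone.
- key_block: Fixed wooden block 180 (x) x 64 (y) x 46 mm high, origin at the centre of its underside. Two pockets 80 mm apart along x, 52 mm (x) by 15 mm (y) and 40 mm deep, hold the keys upright, red and blue either way round; collars rest on its top, bit tips 13 mm above the bench. Lift a key 40 mm to clear the block, 110 mm to pass over the other key.
- keyhole (a point): Centre of the slot, on the upper face of the steel lock plate on the yellow drawer unit, 136 mm above the bench. Slot 33 mm long along x, 11 mm wide along y. Unit 260 x 260 x 130 mm, fixed, same axes: x from its front to its back, z up. Fully home, the collar lies on the plate and the tip is 33 mm below this point; only then can the key turn. A turned key cannot be lifted out.
- plug (a joint): Lock plug under the plate, turned by the key, rad: 0 locked, grows clockwise seen from above, stop at 1.35, friction about 0.1 N m, stays where left. The bit has up to 0.1 rad of play in it, so the key itself turns about 1.45 rad to the stop. The bolt is clear above 1.05.
- drawer (a joint): How far the drawer is out, in m: 0 closed, stop at 0.09. It slides along the unit's -x (towards its front) with about 2 N of friction and stays where left. Locked, the bolt lets it move only about 2 mm.
- drawer_handle (a point): Middle of the drawer's bar handle: square aluminium bar 12 mm thick, 132 mm long along y, 105 mm above the bench, 25 mm below the unit's top, with a 36 mm gap between bar and drawer front for a finger; posts at both ends. Same axes as the keyhole; with the drawer shut it lies 127 mm in front of it (-x) and 105 mm to its -y side.
- mug: Blue mug, 90 mm high, origin at the centre of its underside. Bystander.
- glue: White glue bottle with orange cap, 150 mm high, 56 mm diameter, origin at the centre of its underside. Bystander.
- spool: Orange filament spool lying flat, 170 mm diameter, 60 mm high, origin at the centre of its underside. Bystander.
- parts_bin: Open yellow plastic bin, 160 x 110 x 75 mm, origin at the centre of its underside. Bystander.

How it is judged:
By the outcome, as a careful person would: the job done as asked, in the order asked, and still so for the second after the job is handed in, with the robot touching nothing.
It also fails if it takes over 58 s, if anything falls off the work surface, if the arm or the gripper's body presses on something with over 40 N, if the wrist force passes 120 N, or if a joint passes its speed limit or range.

## Working session

There is one attempt and no reset: what is moved stays moved. The work goes in short steps, Python scripts to look and compute and a shell command to move; the robot and the scene stay as the last step left them, time stands still between calls to the robot, and variables do not carry over. Pictures are saved under pics/ and viewed, at most 10 in all, crops included, and the job is handed in when it is done.

```bash
mkdir -p pics; ls
python3 - <<'E'
from plant import readout, viewer, order, bot
import cv2
for n in("side","top"):
    im=viewer.capture(n); cv2.imwrite(f"pics/{n}0.png",im[:,:,::-1]); print(viewer.camera_info(n))
print(readout.get_obs())
E
```

```text
pics
{'fx': 367.08736714906064, 'fy': 367.08736714906064, 'cx': 319.1696987399513, 'cy': 198.02297688445313, 'origin': array([513.54570927, 643.97621184, 861.91393577]), 'rotation': array([ 6.48434176e-01,  1.60089299e-03, -3.05823227e+00])}
{'fx': 367.90659447482983, 'fy': 367.90659447482983, 'cx': 322.4994530472834, 'cy': 204.66968677596694, 'origin': array([ 398.4369197 ,   27.04443333, 1293.28359715]), 'rotation': array([ 0.13133398,  0.01683832, -1.59153583])}
{'time': 0.1, 'joint_positions': array([ 9.74007047e-01,  3.42636519e-01,  1.52487105e+00, -1.88496220e-05,
        1.27539572e+00, -1.45977168e-01]), 'dq': array([-0.00231183, -0.00374883, -0.0024788 , -0.0001569 ,  0.00149342,
        0.00172739]), 'tau': array([ 1.86012810e-03, -4.32002878e+01, -2.44696516e+01,  7.20755383e-02,
        5.25381393e-02, -6.16438911e-05]), 'tool_pos': array([228.56963817, 472.34946922, 291.64058605]), 'tcp_rot': array([-3.14029334e+00, -1.72809515e-04,  2.69078593e+00]), 'contact_force': array([-0.18366475, -0.8230957 , -0.29718363]), 'moment': array([-0.02237043, -0.04402231,  0.01006676]), 'finger_force': 0.0, 'grip_width': 91.46101506591044}
```

View pics/top0.png

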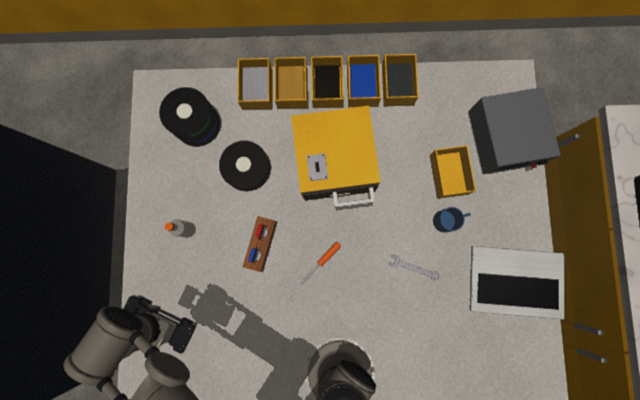

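View pics/side0.png

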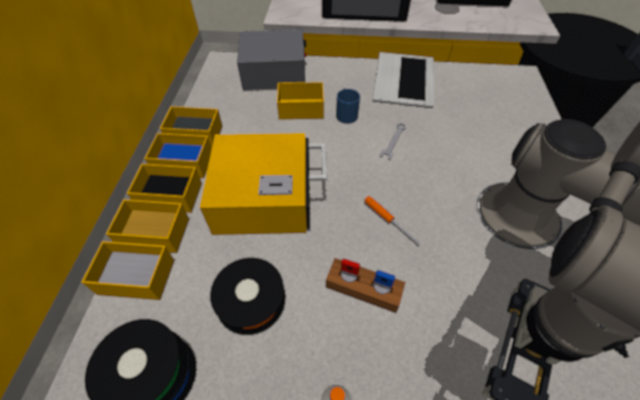

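The top view shows the block around (260,243), with red head (262,231) and blue head (253,256). The keyhole plate is near (317,166) and the handle near (353,198). In the side view the red head is at (350,268), blue at (384,280) and the slot at (276,184). Next I'll enlarge these areas.

Run:
```python
import cv2,numpy as np
t=cv2.imread("pics/top0.png");s=cv2.imread("pics/side0.png")
def c(im,x,y,w,h,k): return cv2.resize(im[y:y+h,x:x+w],None,fx=k,fy=k,interpolation=cv2.INTER_CUBIC)
# each 400x300
a=c(t,225,210,80,60,5); b=c(t,290,145,100,75,4); d=c(s,322,250,100,75,4); e=c(s,240,130,100,75,4)
cv2.imwrite("pics/m0.png",np.vstack([np.hstack([a,b]),np.hstack([d,e])]))
```

```text
(no output)
```

View pics/m0.png

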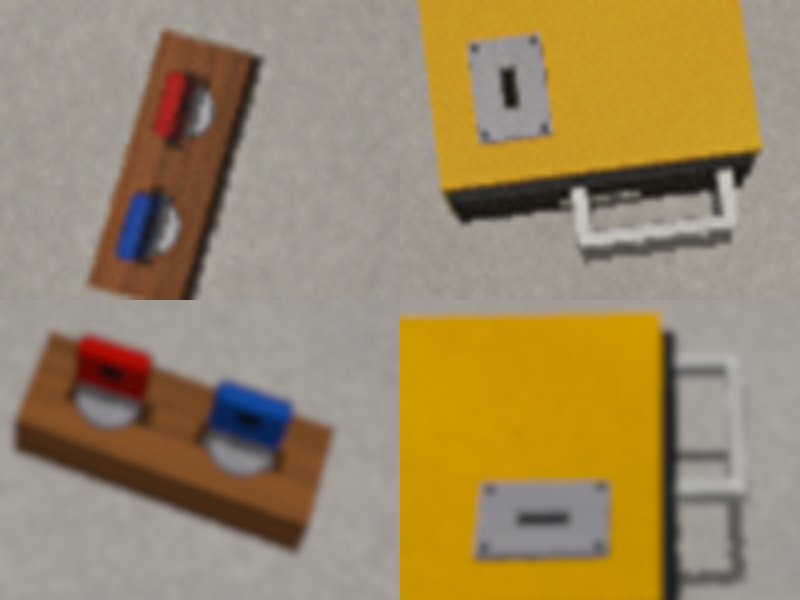

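The crops show the red head nearer the unit: top (259,231) and side (350,267.5). The keyhole is at top (317.3,167) and side (275.8,184.8), with the slot running front to back. The handle bar lies on the front, right of the keyhole in the top view. Now I'll turn these into positions.

```bash
cat > h.py <<'E'
import numpy as np
from scipy.spatial.transform import Rotation as R
from plant import readout, viewer, order, bot
def ray(n,p):
    c=viewer.camera_info(n); M=R.from_euler('xyz',c['rotation']).as_matrix()
    return c['origin'],M@np.array([(p[0]-c['cx'])/c['fx'],-(p[1]-c['cy'])/c['fy'],-1])
def atz(n,p,z):
    o,d=ray(n,p); return o+d*(z-o[2])/d[2]
def tri(a,b):
    (o,d),(q,e)=ray('top',a),ray('side',b)
    s=np.linalg.lstsq(np.c_[d,-e],q-o,rcond=None)[0]
    A,B=o+d*s[0],q+e*s[1]; return (A+B)/2,np.linalg.norm(A-B)
def proj(n,P):
    c=viewer.camera_info(n); M=R.from_euler('xyz',c['rotation']).as_matrix()
    v=M.T@(np.array(P)-c['origin']); return c['cx']+c['fx']*v[0]/-v[2], c['cy']-c['fy']*v[1]/-v[2]
E
python3 - <<'E'
from h import *
np.set_printoptions(precision=1,suppress=True)
A=lambda x,y:(225+x/5,210+y/5); B=lambda x,y:(290+(x-400)/4,145+y/4)
C=lambda x,y:(322+x/4,250+(y-300)/4); D=lambda x,y:(240+(x-400)/4,130+(y-300)/4)
print('red',tri(A(171,106),C(112,370)),atz('top',A(171,106),95),atz('side',C(112,370),89))
print('blue',tri(A(134,227),C(249,415)),atz('top',A(134,227),95),atz('side',C(249,415),89))
print('hole',tri(B(509,88),D(543,519)),atz('top',B(509,88),136),atz('side',D(543,519),136))
def yaw(p,q): d=q-p; return np.degrees(np.arctan2(d[1],d[0]))
print('unit front edge',yaw(atz('top',B(443,188),130),atz('top',B(760,150),130)),'plate top',[yaw(atz('top',B(*a),136),atz('top',B(*b),136)) for a,b in (((485,137),(474,47)),((545,129),(534,39)),((485,137),(545,129)))])
print('side slot',yaw(atz('side',D(569,518),136),atz('side',D(518,518),136)),'plate',yaw(atz('side',D(603,488),136),atz('side',D(489,488),136)), yaw(atz('side',D(603,549),136),atz('side',D(484,549),136)))
print('bar',[atz('top',B(*p),111) for p in((583,240),(733,228))],'side',[atz('side',D(*p),111) for p in((738,358),(740,490))])
for n,f in(('top',A),):
  print('block edge',yaw(atz(n,f(88,288),46),atz(n,f(168,30),46)))
print('block side',yaw(atz('side',C(332,428),46),atz('side',C(52,334),46)), yaw(atz('side',C(300,518),46),atz('side',C(18,424),46)))
o=readout.get_obs(); print(o['tool_pos'],R.from_euler('xyz',o['tcp_rot']).as_matrix())
E
```

```text
red (array([475.4, 253.9,  86.3]), np.float64(0.5763950891195149)) [474.5 252.3  95. ] [475.8 255.3  89. ]
blue (array([397.2, 277.2,  89.6]), np.float64(0.9872187855402493)) [396.8 276.2  95. ] [397.6 276.8  89. ]
hole (array([675.8,  57.9, 130. ]), np.float64(0.0328266494180819)) [674.3  57.7 136. ] [674.5  62.7 136. ]
unit front edge -84.42316819888538 plate top [np.float64(5.885840271402231), np.float64(5.574743014889473), np.float64(-83.65210146201154)]
side slot 4.701223346720233 plate 4.69805094064055 4.704397063165855
bar [array([552.9,   0.8, 111. ]), array([ 560. , -120.8,  111. ])] side [array([ 562.9, -117.3,  111. ]), array([552.3,   7. , 111. ])]
block edge -17.198357917359633
block side -15.981552107766314 -14.989413382644509
[228.6 472.3 291.6] [[-0.9  0.4 -0. ]
 [ 0.4  0.9 -0. ]
 [ 0.  -0.  -1. ]]
```

```bash
python3 -m creep '0.0246 -0.0218 0 0 0 0.0164 100;0.0246 -0.0218 0 0 0 0.0164 100;0.0246 -0.0218 0 0 0 0.0164 100;0.0246 -0.0218 0 0 0 0.0164 100;0.0246 -0.0218 0 0 0 0.0164 100;0.0246 -0.0218 0 0 0 0.0164 100;0.0246 -0.0218 0 0 0 0.0164 100;0.0246 -0.0218 0 0 0 0.0164 100'; python3 -m creep '0.0246 -0.0218 -0.03 0 0 0.0164 100;0.0246 -0.0218 -0.03 0 0 0.0164 100; 0 0 0 0 0 0 100; 0 0 0 0 0 0 100;0 0 0 0 0 0 100'
python3 - <<'E'
from h import *
import cv2
o=readout.get_obs(); print(o['time'],o['tool_pos'],R.from_euler('xyz',o['tcp_rot']).as_matrix()[:,1],o['contact_force'],o['moment'],o['joint_positions'])
im=[viewer.capture(n)[:,:,::-1] for n in('side','top')]
a=cv2.resize(im[0][220:340,290:450],(800,600),interpolation=cv2.INTER_CUBIC)
cv2.imwrite('pics/s1.png',a)
E
```

```text
time: 0.77
tool_pos: [426.4, 296.8, 291.9]
tcp_rot: [-3.141, -0.001, 2.823]
contact_force: [0.4, 0.1, -0.9]
grip_width: 92.0
finger_force: 0.0
time: 1.18
tool_pos: [471.4, 257.6, 236.2]
tcp_rot: [3.142, -0.001, 2.854]
contact_force: [0.6, 0.7, -0.2]
grip_width: 92.1
finger_force: 0.0
1.1833 [471.38288977 257.57492402 236.18016185] [2.83579938e-01 9.58948599e-01 5.84776947e-05] [ 0.63939773  0.70301414 -0.23374727] [-0.00068512  0.03030617  0.00480927] [ 3.57167915e-01  4.15253013e-01  1.57577107e+00  4.92497919e-04
  1.15106948e+00 -9.26303992e-01]
```

View pics/s1.png

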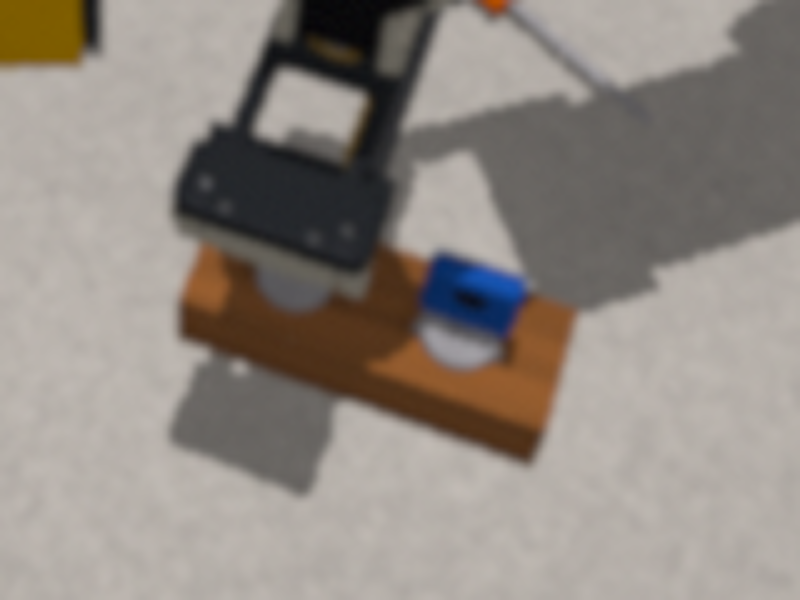

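The gripper is above the red key, with its collar at (295,285) in the crop just ahead of the near finger. The fingers line up with the head. Descend and grip.

```bash
python3 -m creep '0.0020 -0.0018 -0.02 0 0 0 100;0.0019 -0.0018 -0.02 0 0 0 100;0 0 -0.02 0 0 0 100;0 0 -0.02 0 0 0 100;0 0 -0.02 0 0 0 100;0 0 0 0 0 0 100;0 0 0 0 0 0 100'; python3 -m creep '0 0 0 0 0 0 0;0 0 0 0 0 0 0;0 0 0 0 0 0 0;0 0 0 0 0 0 0;0 0 0 0 0 0 0;0 0 0 0 0 0 0;0 0 0 0 0 0 0;0 0 0 0 0 0 0'
```

```text
time: 1.87
tool_pos: [475.0, 254.6, 136.5]
tcp_rot: [-3.141, -0.0, 2.856]
contact_force: [-0.1, 0.9, 0.1]
grip_width: 91.5
finger_force: 0.0
time: 2.53
tool_pos: [475.5, 253.7, 136.1]
tcp_rot: [3.142, -0.0, 2.855]
contact_force: [-0.4, -0.5, 0.1]
grip_width: 43.3
finger_force: 0.0
```

```bash
python3 -m creep '0 0 0 0 0 0 0;0 0 0 0 0 0 0;0 0 0 0 0 0 0;0 0 0 0 0 0 0;0 0 0 0 0 0 0;0 0 0 0 0 0 0;0 0 0 0 0 0 0;0 0 0 0 0 0 0'
```

```text
time: 3.2
tool_pos: [475.4, 253.7, 136.0]
tcp_rot: [-3.142, -0.0, 2.855]
contact_force: [-0.4, -0.8, -0.3]
grip_width: 13.7
finger_force: 30.0
```

Gripped at 13.7 mm. Lift, then carry and turn towards the slot.

```bash
python3 -m creep '0 0 0.02 0 0 0 0;0 0 0.03 0 0 0 0;0 0 0.03 0 0 0 0;0 0 0.03 0 0 0 0;0 0 0.03 0 0 0 0;0 0 0.02 0 0 0 0;0 0 0 0 0 0 0;0 0 0 0 0 0 0'; python3 -m creep '0.01 -0.01 0 0 0 0.037 0;0.02 -0.0193 0 0 0 0.04 0;0.02 -0.0193 0 0 0 0.04 0;0.02 -0.0193 0 0 0 0.04 0;0.02 -0.0193 0 0 0 0.04 0;0.02 -0.0193 0 0 0 0.04 0;0.02 -0.0193 0 0 0 0.04 0;0.02 -0.0193 0 0 0 0.04 0';python3 -m creep '0.02 -0.0193 0 0 0 0.04 0;0.02 -0.0193 0 0 0 0.02 0;0.009 -0.0098 0 0 0 0 0;0 0 0 0 0 0 0;0 0 0 0 0 0 0;0 0 0 0 0 0 0'
python3 - <<'E'
from h import *
import cv2
o=readout.get_obs(); print(o['tool_pos'],o['tcp_rot'],o['contact_force'],o['moment'])
im=[viewer.capture(n)[:,:,::-1] for n in('side','top')]
for n,i in zip(('side','top'),im): cv2.imwrite(f'pics/{n}2.png',i)
a=cv2.resize(im[0][100:220,215:335],(600,600),interpolation=cv2.INTER_CUBIC)
cv2.imwrite('pics/s2.png',a)
E
```

```text
time: 3.87
tool_pos: [475.6, 253.8, 296.6]
tcp_rot: [3.14, 0.002, 2.855]
contact_force: [0.3, 0.5, -0.2]
grip_width: 13.7
finger_force: 30.0
time: 4.53
tool_pos: [625.7, 107.5, 293.3]
tcp_rot: [3.142, -0.004, -3.109]
contact_force: [0.7, 1.0, -1.3]
grip_width: 13.8
finger_force: 30.0
time: 5.03
tool_pos: [673.7, 60.9, 294.5]
tcp_rot: [3.141, -0.003, -3.051]
contact_force: [0.4, -0.8, -0.2]
grip_width: 13.8
finger_force: 30.0
[673.70967037  60.94115735 294.47300746] [ 3.14068967e+00 -2.93116681e-03 -3.05106727e+00] [ 0.43703472 -0.83688251 -0.1515621 ] [0.05462357 0.00130566 0.01469754]
```

View pics/s2.png

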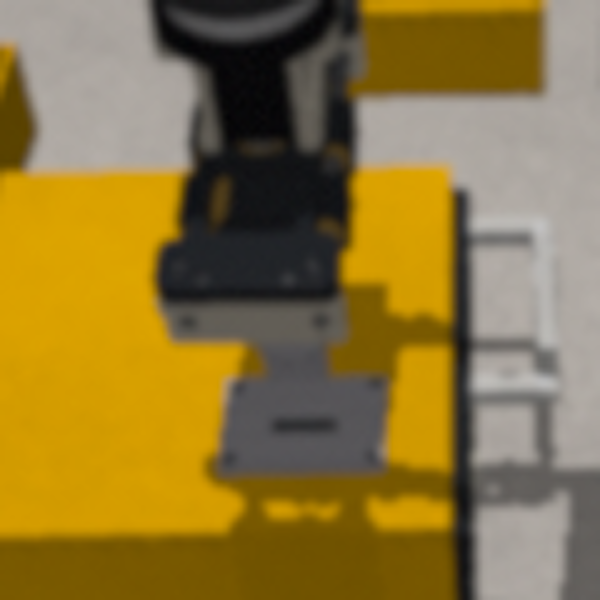

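The side view shows the bit hanging clear. Its lower edge is at crop y≈374, x 262–327, and the slot runs from (272,425) to (336,425), so both are visible. Next I'll compare them using the calibration.

Run:
```python
from h import *
np.set_printoptions(precision=1,suppress=True)
C=lambda x,y:(215+x/5,100+y/5)
T=171.5
print('bit low edge near',[atz('side',C(x,374),T) for x in(262,294.5,327)],'expected near edge centre ',673.7,60.9+4)
print('slot',[atz('side',C(x,425),136) for x in(272.5,304.5,336.5)])
print('exp bit px',[(np.array(proj('side',(673.7+a*15,60.9+4+1.4*a,T)))-[215,100])*5 for a in(1,-1)])
```

```text
bit low edge near [array([692.1,  61.3, 171.5]), array([676.1,  60. , 171.5]), array([660. ,  58.6, 171.5])] expected near edge centre  673.7 64.9
slot [array([690.2,  64.8, 136. ]), array([673.9,  63.5, 136. ]), array([657.7,  62.1, 136. ])]
exp bit px [array([267.2, 382.1]), array([328.2, 381.6])]
```

```bash
python3 -m creep '0 0 -0.015 0 0 0 0;0 0 -0.015 0 0 0 0;0 0 0 0 0 0 0;0 0 0 0 0 0 0;0 0 0 0 0 0 0'
python3 - <<'E'
from h import *
import cv2
o=readout.get_obs(); print(o['tool_pos'],o['tcp_rot'],o['contact_force'],o['moment'])
im=np.mean([viewer.capture('side')[:,:,::-1].astype(float) for _ in range(4)],0).astype('uint8')
cv2.imwrite('pics/s3.png',cv2.resize(im[160:205,245:305],(800,600),interpolation=cv2.INTER_CUBIC))
E
```

```text
time: 5.55
tool_pos: [674.5, 60.8, 267.2]
tcp_rot: [-3.142, 0.001, -3.051]
contact_force: [-0.4, 0.9, -0.8]
grip_width: 14.1
finger_force: 30.0
[674.53741398  60.77944334 267.18419556] [-3.14153851e+00  1.32262185e-03 -3.05067497e+00] [-0.39527495  0.90752854 -0.78631655] [ 0.06288119 -0.03182759  0.02297449]
```

View pics/s3.png

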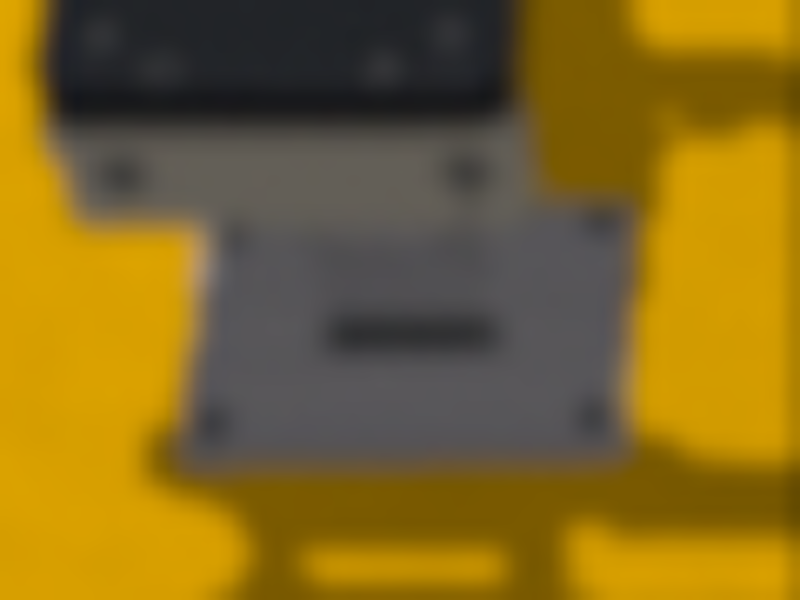

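The slot spans x 325–498 at y≈335. The bit above it, at about x 320–488, has too little contrast against the plate. Lower a little more and stretch the contrast.

```bash
python3 -m creep '0 0 -0.005 0 0 0 0;0 0 0 0 0 0 0;0 0 0 0 0 0 0;0 0 0 0 0 0 0'
python3 - <<'E'
from h import *
import cv2
o=readout.get_obs(); print(o['tool_pos'],o['tcp_rot'],o['contact_force'],o['moment'])
im=np.mean([viewer.capture('side')[:,:,::-1].astype(float) for _ in range(6)],0)
c=im[172:196,258:294].mean(2)
c=np.clip((c-60)/(105-60)*255,0,255).astype('uint8')
cv2.imwrite('pics/s4.png',cv2.resize(c,(792,528),interpolation=cv2.INTER_CUBIC))
E
```

```text
time: 6.08
tool_pos: [674.5, 60.2, 260.9]
tcp_rot: [3.141, -0.0, -3.051]
contact_force: [0.3, -0.5, -1.1]
grip_width: 13.8
finger_force: 30.0
[674.46005043  60.21634571 260.90285295] [ 3.14145585e+00 -3.06353836e-04 -3.05144790e+00] [ 0.33300425 -0.52370023 -1.10454323] [ 0.00655294  0.01699815 -0.00800897]
```

View pics/s4.png

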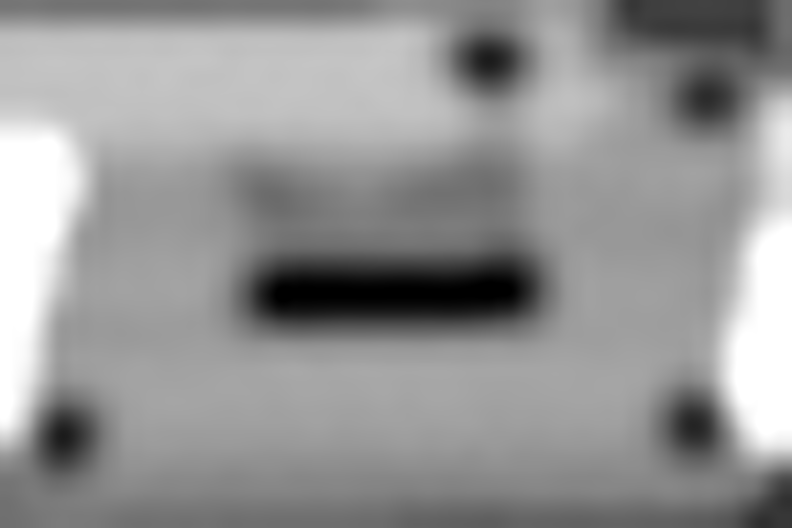

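The collar's shadow falls on the bit at x 240–520, y 160–215. The slot spans x 245–538, y 260–325 and is nearly uncovered, so the bit seems to sit too far in −y and slightly +x. I'll work out how far.

Run:
```python
from h import *
np.set_printoptions(precision=2,suppress=True)
P=lambda *p:np.array(proj('side',p))
K=np.array([674.46,60.2]);c,s=np.cos(.0905),np.sin(.0905)
f=lambda x,y,z:P(*(K+[c*x-s*y,s*x+c*y]),z)
print('exp bit edges z150',f(15,4,150),f(-15,4,150),'obs x',258+240/22,258+520/22)
print('exp low near',f(0,4,138),f(0,2,138))
print('exp finger low edge(y+26)',f(0,26,194.9),f(9.5,26,194.9),f(-9.5,26,194.9),'obs row s4',172+145/22)
print('slot now',atz('side',(258+392/22,172+292/22),136),'s2',atz('side',(275.9,185),136))
for y in(57.5,60,62.5): 
  h=np.array([674.,y]); g=lambda x,yy:P(h[0]-s*yy,h[1]+c*yy,136)[1]; print(y,'slot far/near row',g(0,-5.5),g(0,5.5))
print('tops',proj('top',(674.4,60,136)),proj('top',(673.5,58.5,136)))
```

```text
exp bit edges z150 [269.31 181.74] [281.22 181.67] obs x 268.90909090909093 281.6363636363636
exp low near [275.72 184.72] [275.77 184.11]
exp finger low edge(y+26) [272.84 176.77] [268.86 176.8 ] [276.83 176.75] obs row s4 178.5909090909091
slot now [674.02  64.37 136.  ] s2 [673.95  63.46 136.  ]
57.5 slot far/near row 181.54484823922294 184.86469178222333
60 slot far/near row 182.29274371091273 185.62324333289223
62.5 slot far/near row 183.04303282491256 186.384239909243
tops (np.float64(316.5387771828813), np.float64(166.99393316767018)) (np.float64(317.0099254243199), np.float64(167.2561401756536))
```

Run:
```python
from h import *
import cv2
np.set_printoptions(precision=0,suppress=True,linewidth=200)
o=readout.get_obs(); print(o['tool_pos'],o['time'])
im=np.mean([viewer.capture('side').astype(float) for _ in range(4)],0).mean(2)
a=cv2.imread('pics/side2.png').astype(float).mean(2); b=cv2.imread('pics/side0.png').astype(float).mean(2)
r=slice(174,192)
print(np.arange(174,192)); 
for n,i in(('now',im),('s2',a),('s0',b)): print(n,i[r,271:280].mean(1), i[r,285:288].mean(1))
```

```text
[675.  60. 261.] 6.3833
[174 175 176 177 178 179 180 181 182 183 184 185 186 187 188 189 190 191]
now [90. 91. 93. 93. 90. 85. 82. 81. 81. 77. 65. 58. 70. 84. 89. 89. 89. 88.] [82. 87. 88. 88. 88. 88. 88. 87. 87. 87. 88. 88. 88. 88. 89. 89. 87. 86.]
s2 [80. 82. 84. 85. 85. 85. 86. 86. 84. 72. 54. 51. 68. 82. 87. 88. 87. 86.] [80. 83. 85. 86. 86. 86. 86. 86. 85. 86. 86. 87. 86. 87. 87. 87. 86. 85.]
s0 [129. 138. 140. 140. 140. 140. 139. 134. 119.  89.  60.  70. 108. 133. 142. 143. 143. 141.] [131. 137. 139. 140. 141. 141. 141. 140. 139. 140. 141. 142. 141. 141. 142. 142. 141. 137.]
```

The slot's row deficit shows the bit covering only about a quarter of it, so the key needs about +3.5 to 4 mm in y and −0.5 mm in x. Shift, then lower gently.

```bash
python3 -m creep '-0.0004 0.0037 0 0 0 0 0;0 0 0 0 0 0 0;0 0 -0.002 0 0 0 0;0 0 -0.002 0 0 0 0;0 0 -0.002 0 0 0 0;0 0 0 0 0 0 0;0 0 0 0 0 0 0'; python3 -c "
from h import *
o=readout.get_obs();print(o['tool_pos'],o['contact_force'],o['moment'])"
```

```text
time: 7.17
tool_pos: [674.2, 64.2, 258.6]
tcp_rot: [-3.142, 0.004, -3.051]
contact_force: [-5.8, 0.3, 14.7]
grip_width: 13.6
finger_force: 30.0
[674.20197331  64.17551282 258.64111023] [-5.79088829  0.34071289 14.74238559] [ 0.20853417  1.12379493 -0.01374047]
```

```bash
cat > look.py <<'E'
from h import *
np.set_printoptions(precision=0,suppress=True,linewidth=200)
o=readout.get_obs(); print(o['tool_pos'],o['time'],o['contact_force'].round(1),o['moment'].round(2))
im=np.mean([viewer.capture('side').astype(float) for _ in range(4)],0).mean(2)
print('rows 180..',im[180:190,271:280].mean(1)); print('cols 266..',im[183:188,266:286])
E
python3 look.py; python3 -c "
import cv2;a=cv2.imread('pics/side2.png').mean(2)[183:188,266:286].round();print(a)"
```

```text
[674.  64. 259.] 7.1667 [-6.  0. 15.] [ 0.  1. -0.]
rows 180.. [91. 86. 82. 81. 82. 83. 85. 88. 89. 89.]
cols 266.. [[88. 87. 86. 83. 82. 81. 81. 82. 81. 81. 80. 81. 81. 81. 77. 76. 81. 86. 88. 88.]
 [89. 88. 86. 83. 82. 82. 82. 82. 82. 82. 82. 82. 82. 81. 76. 72. 77. 85. 88. 88.]
 [89. 88. 86. 85. 84. 83. 83. 83. 83. 83. 83. 83. 83. 82. 78. 74. 77. 85. 88. 88.]
 [88. 87. 87. 86. 85. 85. 85. 86. 86. 85. 86. 86. 85. 85. 83. 80. 82. 86. 88. 88.]
 [88. 88. 88. 87. 87. 87. 88. 88. 88. 88. 88. 88. 88. 87. 87. 86. 87. 88. 88. 88.]]
[[86. 86. 83. 80. 74. 71. 73. 73. 72. 72. 72. 72. 71. 70. 71. 74. 80. 85.
  85. 86.]
 [87. 86. 82. 71. 59. 55. 54. 55. 54. 54. 54. 54. 53. 53. 55. 62. 73. 84.
  87. 87.]
 [87. 86. 80. 69. 55. 50. 50. 51. 51. 50. 51. 51. 51. 52. 55. 61. 73. 83.
  87. 87.]
 [86. 85. 82. 75. 69. 66. 67. 68. 69. 69. 69. 67. 68. 69. 70. 73. 79. 85.
  86. 87.]
 [86. 86. 85. 84. 83. 81. 82. 82. 83. 82. 82. 82. 82. 82. 83. 84. 84. 86.
  87. 87.]]
```

Now the slot shows only at its right (−x) end, with no strip on the near (+y) side. Shift by −1.2 mm in x and y with light pressure.

```bash
python3 -m creep '-0.0006 -0.0006 0 0 0 0 0;-0.0006 -0.0006 0 0 0 0 0;0 0 0 0 0 0 0;0 0 0 0 0 0 0;0 0 0 0 0 0 0';python3 look.py
```

```text
time: 7.78
tool_pos: [673.7, 63.8, 258.6]
tcp_rot: [3.14, 0.006, -3.051]
contact_force: [-2.2, 3.0, 12.5]
grip_width: 13.8
finger_force: 30.0
[674.  64. 259.] 7.7833 [-2.  3. 12.] [1. 0. 0.]
rows 180.. [90. 85. 82. 81. 82. 83. 85. 88. 89. 89.]
cols 266.. [[88. 87. 85. 83. 82. 81. 81. 81. 81. 81. 80. 80. 81. 80. 78. 76. 81. 86. 87. 87.]
 [88. 88. 86. 84. 82. 81. 82. 82. 82. 82. 82. 82. 82. 81. 76. 72. 77. 85. 88. 88.]
 [89. 88. 86. 84. 83. 83. 83. 83. 83. 83. 83. 83. 83. 82. 78. 74. 77. 84. 88. 88.]
 [87. 87. 86. 86. 85. 85. 85. 85. 86. 85. 85. 85. 85. 85. 83. 80. 82. 86. 88. 88.]
 [87. 88. 87. 87. 87. 88. 87. 87. 88. 88. 87. 88. 88. 87. 87. 86. 87. 88. 88. 88.]]
```

```bash
python3 -m creep '0 0 0.003 0 0 0 0;0 0 0.003 0 0 0 0;0 0 0 0 0 0 0;0 0 0 0 0 0 0;0 0 0 0 0 0 0;0 0 0 0 0 0 0';python3 look.py; python3 -m creep '0 0 -0.003 0 0 0 0;0 0 -0.003 0 0 0 0;0 0 0 0 0 0 0;0 0 0 0 0 0 0;0 0 0 0 0 0 0;0 0 0 0 0 0 0';python3 look.py
```

```text
time: 8.48
tool_pos: [672.8, 62.6, 260.4]
tcp_rot: [3.141, -0.001, -3.052]
contact_force: [0.8, 0.5, -1.7]
grip_width: 13.7
finger_force: 30.0
[673.  63. 260.] 8.4833 [ 1.  0. -2.] [0. 0. 0.]
rows 180.. [86. 82. 81. 81. 79. 73. 75. 84. 88. 89.]
cols 266.. [[88. 88. 86. 83. 81. 80. 81. 81. 82. 82. 82. 82. 82. 82. 81. 80. 81. 86. 87. 87.]
 [89. 88. 84. 78. 75. 76. 78. 79. 79. 79. 79. 79. 79. 79. 79. 78. 80. 86. 88. 88.]
 [88. 87. 83. 74. 69. 70. 72. 74. 74. 74. 74. 74. 74. 75. 74. 75. 78. 85. 88. 88.]
 [88. 87. 84. 78. 73. 74. 75. 75. 76. 76. 75. 76. 75. 76. 76. 78. 82. 86. 88. 88.]
 [88. 88. 86. 85. 84. 83. 84. 84. 84. 84. 84. 84. 84. 84. 85. 85. 86. 88. 88. 88.]]
time: 9.18
tool_pos: [673.2, 62.8, 258.2]
tcp_rot: [-3.141, 0.004, -3.051]
contact_force: [-3.6, -0.7, 12.8]
grip_width: 13.6
finger_force: 30.0
[673.  63. 258.] 9.1833 [-4. -1. 13.] [ 0.  1. -0.]
rows 180.. [90. 84. 81. 81. 81. 82. 84. 87. 89. 89.]
cols 266.. [[88. 88. 86. 83. 81. 81. 81. 80. 80. 80. 81. 81. 81. 81. 80. 79. 81. 86. 87. 87.]
 [89. 88. 84. 80. 78. 80. 81. 82. 81. 81. 82. 82. 82. 82. 80. 78. 80. 85. 88. 88.]
 [88. 87. 83. 78. 75. 79. 82. 83. 83. 83. 83. 83. 83. 82. 81. 79. 81. 86. 88. 88.]
 [87. 87. 84. 80. 79. 81. 84. 85. 85. 85. 85. 85. 85. 85. 84. 83. 84. 87. 88. 88.]
 [88. 88. 87. 85. 85. 86. 87. 87. 87. 88. 87. 87. 87. 87. 87. 87. 87. 88. 88. 88.]]
```

Both ends now show evenly, with the +x end slightly more open, but there is still no near-side strip. Lift, shift −1.4 mm in y and +0.3 mm in x, and lower.

```bash
python3 -m creep '0 0 0.005 0 0 0 0;0.0003 -0.0014 0 0 0 0 0;0 0 0 0 0 0 0;0 0 -0.0025 0 0 0 0;0 0 -0.0025 0 0 0 0;0 0 0 0 0 0 0;0 0 0 0 0 0 0;0 0 0 0 0 0 0';python3 look.py
```

```text
time: 10.05
tool_pos: [673.6, 60.3, 254.7]
tcp_rot: [-3.14, 0.0, -3.052]
contact_force: [2.7, -4.5, -0.1]
grip_width: 14.1
finger_force: 30.0
[674.  60. 255.] 10.05 [ 3. -4. -0.] [-1. -0.  0.]
rows 180.. [90. 85. 81. 81. 82. 82. 85. 88. 89. 89.]
cols 266.. [[88. 88. 86. 83. 81. 80. 80. 81. 80. 80. 81. 81. 82. 82. 81. 80. 82. 86. 88. 87.]
 [89. 88. 84. 79. 77. 79. 81. 82. 82. 82. 82. 82. 82. 82. 81. 80. 82. 86. 88. 88.]
 [89. 88. 83. 76. 74. 78. 82. 83. 83. 83. 83. 83. 83. 82. 81. 81. 82. 87. 88. 88.]
 [88. 87. 84. 80. 79. 82. 84. 85. 85. 85. 85. 85. 85. 85. 84. 84. 85. 87. 88. 88.]
 [88. 88. 87. 85. 86. 86. 87. 88. 88. 88. 88. 88. 88. 88. 88. 87. 87. 88. 88. 89.]]
```

The bit has entered (z fell to 254.7 with no load). Push further down, watching the forces.

```bash
python3 -m creep '0 0 -0.003 0 0 0 0;0 0 -0.003 0 0 0 0;0 0 -0.003 0 0 0 0;0 0 0 0 0 0 0;0 0 0 0 0 0 0;0 0 0 0 0 0 0'; python3 look.py
```

```text
time: 10.75
tool_pos: [673.5, 60.0, 245.5]
tcp_rot: [-3.139, -0.0, -3.052]
contact_force: [2.1, -6.8, -0.4]
grip_width: 13.8
finger_force: 30.0
[673.  60. 245.] 10.75 [ 2. -7. -0.] [-1. -0.  0.]
rows 180.. [94. 95. 93. 89. 84. 83. 85. 88. 90. 90.]
cols 266.. [[92. 92. 90. 87. 85. 88. 89. 90. 90. 90. 89. 89. 88. 87. 86. 85. 86. 90. 92. 91.]
 [90. 90. 85. 79. 76. 80. 84. 85. 84. 85. 85. 83. 83. 82. 81. 81. 84. 88. 90. 89.]
 [90. 88. 84. 76. 74. 79. 82. 83. 83. 84. 84. 83. 82. 83. 82. 82. 84. 87. 89. 89.]
 [88. 88. 85. 80. 79. 82. 85. 86. 86. 86. 86. 86. 86. 85. 85. 85. 86. 88. 89. 89.]
 [89. 89. 87. 86. 86. 87. 88. 89. 89. 88. 88. 89. 88. 88. 88. 88. 88. 89. 89. 89.]]
```

```bash
python3 -m creep '0.0004 -0.0012 -0.004 0 0 0 0;0 0 -0.004 0 0 0 0;0 0 -0.004 0 0 0 0;0 0 -0.004 0 0 0 0;0 0 -0.003 0 0 0 0;0 0 0 0 0 0 0;0 0 0 0 0 0 0'; python3 -m creep '0 0 -0.002 0 0 0 0;0 0 -0.002 0 0 0 0;0 0 0 0 0 0 0;0 0 0 0 0 0 0'
```

```text
time: 11.53
tool_pos: [673.5, 59.6, 226.0]
tcp_rot: [-3.141, -0.001, -3.052]
contact_force: [1.3, -4.9, -1.7]
grip_width: 13.7
finger_force: 30.0
time: 11.87
tool_pos: [673.4, 59.6, 226.0]
tcp_rot: [-3.14, 0.002, -3.051]
contact_force: [-6.5, -5.9, 15.7]
grip_width: 13.9
finger_force: 30.0
```

Fully home: z 226.0 with the collar bearing. Ease the preload and turn clockwise.

```bash
python3 -m creep '0 -0.001 0.0025 0 0 0 0;0 0 0 0 0 -0.08 0;0 0 0 0 0 -0.1 0;0 0 0 0 0 -0.12 0;0 0 0 0 0 -0.12 0;0 0 0 0 0 -0.12 0;0 0 0 0 0 -0.12 0;0 0 0 0 0 0 0'; python3 -c "
from h import *
o=readout.get_obs();print(o['contact_force'],o['moment'])"
```

```text
time: 12.53
tool_pos: [673.7, 60.0, 226.0]
tcp_rot: [3.14, 0.0, 2.567]
contact_force: [-0.7, -0.9, 5.7]
grip_width: 13.5
finger_force: 30.0
[-0.74541171 -0.90479201  5.73249721] [-0.2218953   0.07031001 -0.05552762]
```

```bash
python3 -m creep '0 0 0 0 0 -0.12 0;0 0 0 0 0 -0.12 0;0 0 0 0 0 -0.12 0;0 0 0 0 0 -0.12 0;0 0 0 0 0 -0.12 0;0 0 0 0 0 -0.12 0;0 0 0 0 0 0 0;0 0 0 0 0 0 0'; python3 -c "
from h import *
o=readout.get_obs();print(o['contact_force'],o['moment'])";python3 -m creep '0 0 0 0 0 -0.06 0;0 0 0 0 0 -0.05 0;0 0 0 0 0 0 0;0 0 0 0 0 0 0'; python3 -c "
from h import *
o=readout.get_obs();print(o['contact_force'],o['moment'])"
```

```text
time: 13.2
tool_pos: [674.7, 61.0, 226.1]
tcp_rot: [3.137, -0.002, 1.854]
contact_force: [4.0, 3.3, 3.0]
grip_width: 13.8
finger_force: 30.0
[4.02743418 3.34840455 2.99950549] [ 0.52269514 -0.83107084  0.0632364 ]
time: 13.53
tool_pos: [674.9, 61.2, 226.1]
tcp_rot: [3.136, -0.002, 1.746]
contact_force: [5.7, 2.9, 2.4]
grip_width: 14.4
finger_force: 30.7
[5.65742624 2.86269503 2.40051701] [ 0.53916965 -1.04860393  0.75230403]
```

The stop was reached (1.49 rad turned, moment rising to 0.75 N m). Release and retreat upward, then check.

```bash
python3 -m creep '0 0 0 0 0 0 60;0 0 0 0 0 0 60;0 0 0 0 0 0 60;0 0 0 0 0 0 60;0 0 0 0 0 0 60;0 0 0 0 0 0 60;0 0 0 0 0 0 60;0 0 0 0 0 0 60'; python3 -m creep '0 0 0.02 0 0 0 60;0 0 0.03 0 0 0 60;0 0 0.03 0 0 0 60;-0.02 0 0.03 0 0 0 60;-0.04 -0.01 0 0 0 0 30;-0.04 -0.01 0 0 0 0 0;-0.04 -0.01 0 0 0 0 0;-0.04 -0.01 0 0 0 0 0'
python3 - <<'E'
from h import *
import cv2
o=readout.get_obs(); print(o['tool_pos'],o['contact_force'],o['joint_positions'])
im=[viewer.capture(n)[:,:,::-1] for n in('side','top')]
a,b=[cv2.resize(i,(400,600),interpolation=cv2.INTER_CUBIC) for i in (im[0][100:220,250:330],im[1][100:220,290:370])]
cv2.imwrite('pics/s5.png',np.hstack([a,b]))
E
```

```text
time: 14.2
tool_pos: [673.5, 59.1, 225.5]
tcp_rot: [-3.142, -0.0, 1.742]
contact_force: [-1.3, 0.1, -0.7]
grip_width: 54.8
finger_force: 0.0
time: 14.87
tool_pos: [491.5, 18.9, 335.5]
tcp_rot: [3.141, 0.0, 1.742]
contact_force: [-0.2, 0.2, 1.0]
grip_width: 32.9
finger_force: 0.0
[491.46747511  18.9096735  335.54642628] [-0.24310998  0.19805553  0.95378115] [-1.17489081e-01  2.48386707e-01  1.53469964e+00 -4.60819931e-05
  1.35796206e+00 -2.88737559e-01]
```

View pics/s5.png

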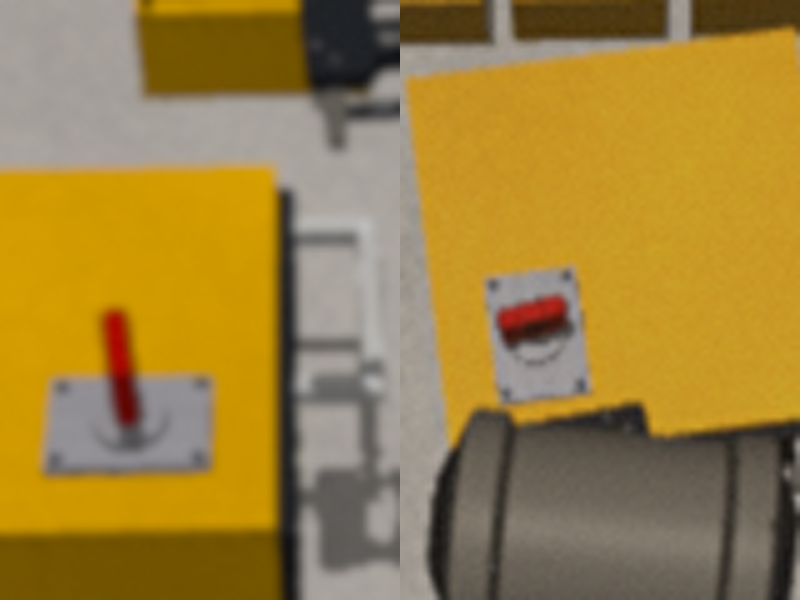

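The key stands home in the lock, turned about 85° (head across the plate in both views). Next the bar, at about (556.6, −57): go above it with the fingers across it, opened to about 30 mm.

```bash
python3 -m creep '0.0 0 0 0 0 -0.04 33;0.01 -0.015 -0.02 0 0 -0.04 33;0.015 -0.02 -0.02 0 0 0 33;0.02 -0.02 -0.02 0 0 0 33;0.01 -0.015 -0.02 0 0 0 33;0.008 -0.006 -0.02 0 0 0 33;0 0 0 0 0 0 33;0 0 0 0 0 0 33'
python3 - <<'E'
from h import *
o=readout.get_obs(); print(o['tool_pos'],o['tcp_rot'],o['grip_width'])
E
```

```text
time: 15.63
tool_pos: [556.6, -56.9, 234.8]
tcp_rot: [-3.14, -0.001, 1.661]
contact_force: [0.9, 0.1, 0.4]
grip_width: 30.3
finger_force: 0.0
[556.63286152 -56.88947864 234.83187151] [-3.13951989e+00 -1.02805589e-03  1.66106458e+00] 30.274394181271024
```

```bash
python3 -m creep '0 0 -0.02 0 0 0 33;0 0 -0.02 0 0 0 33;0 0 -0.008 0 0 0 33;0 0 0 0 0 0 33;0 0 0 0 0 0 33'
python3 - <<'E'
from h import *
import cv2
im=viewer.capture('side')[:,:,::-1]
cv2.imwrite('pics/s6.png',cv2.resize(im[110:200,280:400],(800,600),interpolation=cv2.INTER_CUBIC))
P=lambda p:((np.array(proj('side',p))-[280,110])*6.667).round()
u=np.array([.9959,.0906]);b=np.array([556.6,-57])
for n,d,z in(('rear finger inner/outer tip',15,120.8),('',34,120.8),('front',-15,120.8),('',-34,120.8),('bar in',6,111),('bar out',-6,111)): print(n,d,P((*(b+u*d),z)))
E
```

```text
time: 16.05
tool_pos: [557.0, -56.4, 188.9]
tcp_rot: [3.14, 0.0, 1.662]
contact_force: [-0.4, 0.7, 0.1]
grip_width: 30.1
finger_force: 0.0
rear finger inner/outer tip 15 [265. 317.]
 34 [219. 317.]
front -15 [337. 316.]
 -34 [383. 316.]
bar in 6 [287. 333.]
bar out -6 [315. 333.]
```

View pics/s6.png

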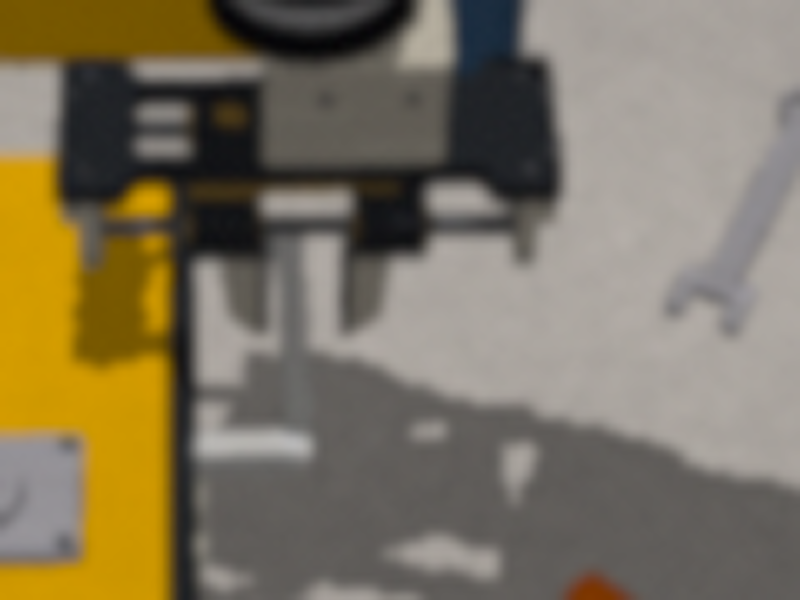

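The fingers straddle the bar: finger tips at x 230–265 and 345–385, bar centre ≈295, so about 2 mm towards the unit. Check where the gripper body's lower edges project, for clearance above the unit.

Run:
```python
from h import *
P=lambda p:((np.array(proj('side',p))-[280,110])*6.667).round()
u=np.array([.9959,.0906]);v=np.array([-u[1],u[0]]);b=np.array([557,-56.4])
for d in(95,-95):
  for w in(37.5,0):
    for z in(189,170): print(d,w,z,P((*(b+u*d+v*w),z)))
```

```text
95 37.5 189 [ 56. 268.]
95 37.5 170 [ 59. 302.]
95 0 189 [ 60. 199.]
95 0 170 [ 63. 234.]
-95 37.5 189 [552. 264.]
-95 37.5 170 [547. 299.]
-95 0 189 [544. 196.]
-95 0 170 [540. 231.]
```

The body's underside is at the TCP plane, so about 27 mm remains above the unit. Descend and grip the bar.

```bash
python3 -m creep '0.002 0 -0.012 0 0 0 33;0 0 -0.012 0 0 0 33;0 0 -0.008 0 0 0 33;0 0 0 0 0 0 33;0 0 0 0 0 0 33'; python3 -m creep '0 0 0 0 0 0 0;0 0 0 0 0 0 0;0 0 0 0 0 0 0;0 0 0 0 0 0 0;0 0 0 0 0 0 0;0 0 0 0 0 0 0'
```

```text
time: 16.52
tool_pos: [558.5, -56.8, 155.3]
tcp_rot: [-3.141, -0.0, 1.662]
contact_force: [0.1, 0.3, 0.1]
grip_width: 30.1
finger_force: 0.0
time: 17.02
tool_pos: [559.1, -56.9, 156.2]
tcp_rot: [3.14, 0.001, 1.662]
contact_force: [1.6, 0.9, 3.0]
grip_width: 11.8
finger_force: 30.0
```

Gripped (11.8 mm). Pull 95 mm along the unit's −x, slowing towards the end.

```bash
python3 -m creep '-0.006 -0.0005 0 0 0 0 0;-0.012 -0.0011 0 0 0 0 0;-0.015 -0.0014 0 0 0 0 0;-0.015 -0.0014 0 0 0 0 0;-0.015 -0.0014 0 0 0 0 0;-0.012 -0.0011 0 0 0 0 0;0 0 0 0 0 0 0;0 0 0 0 0 0 0'; python3 -m creep '-0.006 -0.0005 0 0 0 0 0;-0.006 -0.0005 0 0 0 0 0;-0.004 -0.0004 0 0 0 0 0;-0.003 -0.0003 0 0 0 0 0;0 0 0 0 0 0 0;0 0 0 0 0 0 0;0 0 0 0 0 0 0'
```

```text
time: 17.68
tool_pos: [482.6, -65.0, 156.1]
tcp_rot: [-3.141, 0.002, 1.662]
contact_force: [-1.4, -6.8, 3.2]
grip_width: 12.0
finger_force: 30.0
time: 18.27
tool_pos: [470.7, -66.2, 156.2]
tcp_rot: [3.126, 0.004, 1.661]
contact_force: [28.1, 2.1, -18.0]
grip_width: 11.4
finger_force: 30.0
```

At the stop (28 N, about 89–90 mm). Ease off, open, lift away and check.

```bash
python3 -m creep '0.003 0.0003 0 0 0 0 0;0 0 0 0 0 0 0;0 0 0 0 0 0 33;0 0 0 0 0 0 33;0 0 0 0 0 0 33;0 0 0 0 0 0 33;0 0 0 0 0 0 33'; python3 -m creep '0 0 0.02 0 0 0 33;0 0 0.03 0 0 0 33;0 0 0.03 0 0 0 33;0 0 0.03 0 0 0 33;-0.03 0 0.02 0 0 0 33;-0.03 0 0 0 0 0 33;-0.02 0 0 0 0 0 33;0 0 0 0 0 0 33'
python3 - <<'E'
from h import *
import cv2
o=readout.get_obs(); print(o['time'],o['tool_pos'],o['contact_force'],o['dq'].max())
im=[viewer.capture(n)[:,:,::-1] for n in('side','top')]
a=cv2.resize(im[0][60:310,220:420],(400,500),interpolation=cv2.INTER_CUBIC); b=cv2.resize(im[1][90:290,230:390],(400,500),interpolation=cv2.INTER_CUBIC)
cv2.imwrite('pics/s7.png',np.hstack([a,b]))
E
```

```text
time: 18.85
tool_pos: [467.0, -65.0, 155.4]
tcp_rot: [-3.141, -0.0, 1.662]
contact_force: [-0.7, -0.8, 0.6]
grip_width: 30.0
finger_force: 0.0
time: 19.52
tool_pos: [384.1, -64.5, 285.7]
tcp_rot: [-3.14, -0.001, 1.661]
contact_force: [0.3, 0.2, 0.1]
grip_width: 30.2
finger_force: 0.0
19.5167 [384.10138518 -64.46208738 285.71005188] [0.27872011 0.22520692 0.0551079 ] 0.06053782072397269
```

View pics/s7.png

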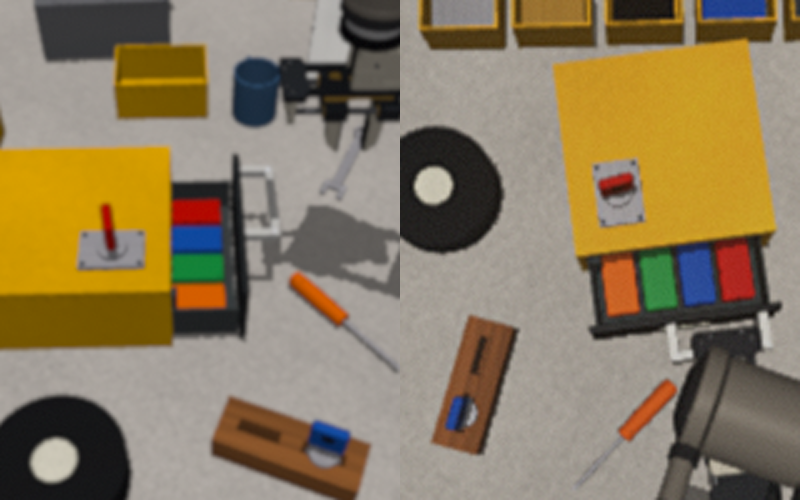

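The drawer is out and the red key stands turned in the lock. The blue key is still in the block, and the mug, bin and spool in view are undisturbed. The gripper is clear, so I'll hand in.

```bash
python3 -c "
from plant import order
print(order.close_job())"
```

```text
the job is handed in; nothing more can be done
None
```

I handed the job in at about 19.6 s of the 58 s allowed: the red key is home in the lock and turned to its stop, the drawer is pulled out to its stop, the blue key is still in its block, and the mug, spool and parts bin look unmoved (the glue bottle was outside the last picture).

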